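# Push a part carrier round the bend and home it at the inspection station

## Task

Push the part carrier in the guide track along its lane and gently round the bend, then on along the exit lane until it is fully home against the end stop and the spring latch has snapped in behind it. Ease it through without jamming it against the rails or ramming the stop, let go, and leave the other things on the bench where they are.

Things in the scene. Friction and masses are not known exactly. Their poses are not given: they have to be found in the camera images.
- track: L-shaped dark steel plate, 14 mm thick, with a guide track of two aluminium rails. Origin: on its underside below the lane's centre line, where the bend begins. +x: along the straight entry lane (from x = -135 mm) towards the bend, which turns 90 deg left to the exit lane. Rails 14 mm high, 44 mm apart: 2 mm play each side of the carrier's foot; their lips keep it from lifting.
- bend (a point): nominal centre of the bend, on the plate's top at (0, 80 mm) of the track, axes as the track's; the lane's centre line runs round it at 80 mm radius. The rails are clamped through slots in the plate: bend and exit lane may sit up to 12 mm either way along the track's x from every x given here, unmeasured. A sprung black shoe on the bend's inside presses the foot to the outer rail: 3 to 5 N.
- exit (a point): nominal start of the exit lane's centre line, at (80, 80 mm) of the track; lane along +y for 160 mm. The stop (brass pad meets the nose) is clamped anywhere within 36 mm: the carrier is home with its origin 58 to 94 mm along +y from here, unmeasured: feel for it. Stop and latch housing 37 mm above the table, two stop knobs 47 mm, 26 mm either side, 48 mm past home; camera from 185 mm, 75 mm high.
- carrier: part carrier in the entry lane, nose to the bend. Black foot 64 x 40 x 8 mm with round ends; aluminium body 26 mm wide up to 22 mm, round nose, square back; small brass part on the nose, top at 26 mm; in the middle a round steel post 14 mm across, 22 to 60 mm up: push or hold this. About 0.4 kg, friction about 0.2. Origin: centre of the foot's underside, 14 mm above the table; +x to the nose.
- latch (a joint): spring latch on the outer side of the exit lane, m pushed aside: 0 = out in the lane (rest), 4 to 9 mm while the carrier's body passes. Its ramp meets the nose some 50 mm before home; pushing past takes 3 to 6 N. It snaps in behind the carrier's square back only within 2 mm of fully home. Rails, latch and stop bear 35 N in all from the carrier; a 12 N push against the stop makes that.
- spare: bystander: an empty carrier of the same make standing on the bench, not in the track; origin under its foot
- loupe: bystander: black eye loupe, 35 mm across, 30 mm high; origin under its centre
- jar: bystander: small glass jar with white cap, 42 mm across and high; origin under its centre
- tweezers: bystander: steel tweezers lying flat, 140 mm long along x, 8 mm high; origin at the underside near the middle
- driver: bystander: small black screwdriver lying, 150 mm long along x; origin at the underside near the middle
- micrometer: bystander: hand micrometer lying flat, 130 mm long along x, 18 mm high; origin at the underside near the middle
Things that resemble listed ones, but are neither listed nor needed, are in the scene too. Leave any red look-alike of the carrier alone.

How it is judged:
On the way, in this order (a step that is already met when the one before it is completed fails the run):
1. the carrier is round the bend: it points along the exit lane and its middle is past the end of the curve (angle between the x axis of carrier and the y axis of track, either way round below 0.25 rad and y of carrier in the frame of track above 0.078 m), for 0.1 s.
2. the carrier is pushed in past the latch, which rides on its flank (value of joint latch above 0.003 m and y of carrier in the frame of track above 0.11 m), for 0.02 s.
At the end, for the whole second after the job is handed in: The carrier is in the exit lane against the stop (origin over 134 mm along the track's y, nose along the lane within 0.2 rad, tilt under 0.06 rad), the latch is back out behind it (under 1.5 mm), the carrier is at rest (under 10 mm/s) and the fingers are off it (value of joint latch below 0.0015 m and y of carrier in the frame of track above 0.134 m and angle between the x axis of carrier and the y axis of track, either way round below 0.2 rad and angle between carrier's own z axis and vertical below 0.06 rad and linear speed of carrier below 0.01 m/s and contact force between the fingers and carrier below 0.05 N); the robot touches nothing.
It fails at once if the carrier jams or is rammed: more than 35 N in all between the carrier and the track with its rails, latch and stop (contact force between carrier and track above 35 N).
It fails at once if a bystander is moved by more than 10 mm (distance of any of spare, loupe, jar, tweezers, driver, micrometer from where it was at the start of the episode above 0.01 m).
It also fails if it takes over 54 s, if anything falls off the work surface, if the arm or the gripper's body presses on something with over 40 N, if the wrist force passes 120 N, or if a joint passes its speed limit or range.

## Robot

A 7-joint arm with a two-finger parallel gripper is mounted at the origin on the work surface. World frame = base frame: x ahead of the robot, y to its left, z up, the work surface at z = 0. Lengths are in m, angles in rad, forces in N, time in s.
With the tool pointing down it reaches from about 0.4 to 0.85 m from the base axis. Payload 4.5 kg.
Tool frame: the origin (TCP) lies on the centre line of the jaws, within the pads' length; the fingertips stand 14 mm ahead of it and the grasp point (between the pads) lies 5 mm behind it (r.tcp_to_tips is the z of the fingertips in the tool frame, in m); z points along the fingers, y is the direction in which the jaws open and shut (so a half turn about z gives the same grasp; the last joint's range is limited). The gripper opens to 88 mm and grips with 3 to 60 N. Pads are 18 mm wide; open, the fingers measure 123 mm over their backs; the gripper's body (75 mm by 187 mm) begins 45 mm behind the grasp point.
Start: joints at [1.369, 0.689, -0.195, 1.565, 0.157, 0.902, -0.215], TCP at [0.146, -0.608, 0.253] pointing down, gripper open.
Joint ranges: [-3.01, 3.01], [-0.46, 2.08], [-1.47, 1.51], [0.13, 2.56], [-1, 4.14], [0.04, 2.09], [-2.66, 2.66]. Speed limits (rad/s): [2.57, 2.57, 3.14, 3.14, 3.14, 3.14, 3.14].

## Interface

Orientations are given as a unit quaternion [x, y, z, w].
In Python, from plant import r, viewer gives the robot as it stands.
- The arm moves only by the shell command python3 -m inch 'ROWS' [FORCE]. ROWS is JSON, a list of rows, each a list of 3 entries, a list of its own where there are three numbers: the closure, from 0 (fully open) to 1 (shut), then the shift along the tool's x, y, z in cm, then the turn about the tool's z in degrees. In form: [[fingers, [x, y, z], yaw], ...]. A call has 1 to 20 rows; each row is the pose to reach, as a shift and turn from the pose commanded when the call began, along the tool's axes at that moment; what a row does not reach only later rows make up. A row lasts 1/10 s, in which the tool goes at most 50 mm and 8.59 degrees, less where a joint would pass 70% of its speed; a pose out of reach is approached as far as the arm can. A call with a gripper value outside its range is refused whole. The fingers move at their own pace and stop on an object; FORCE is the grip in N (left out, the last holds). Time passes only in rows, so rows that repeat a pose let the fingers close. It gives the time, the measured TCP pose, the force and the opening at its end, in the units of the state.
- r.get_state(): the state, without advancing time (a new reading comes with each control period).
- viewer.snapshot(name): name is "side" or "top" or "wrist"; returns the picture (400x640x3 uint8, red, green, blue); there is no depth.
- viewer.camera_params(name): a dict with "intrinsics" (3x3 intrinsics, pixels), "world_to_cam" (4x4, takes a point from world to camera coordinates). Camera axes: x right, y up, looking along -z (the intrinsics and any distortion apply to the point x, -y, -z); pixel columns grow to the right and rows downward; lengths in m; the calibration is good to about 2 mm. The wrist camera is an equidistant fisheye: a pixel r from the principal point sees the ray r / f radians off the axis. A picture is of the moment at which its call begins: read the wrist's pose just before it. camera_params takes no time and is no camera call; for the wrist camera it gives the pose at the moment of the call.
- r.finish_job(): hands the job in, once; it reports no verdict.
Trained networks look in the newest picture that a camera, given by its name, has taken for a name from the list of things; names that differ only in an ending like _2 or _b are one class to them, and where a whole thing is asked for, a point or a joint stands for the part that bears it (a point fixed in the world has none). Each returns a list of dicts, best first, with "p" (0 to 1); they miss things now and then, are a little off and sometimes report something else, mostly with a low value. They report only what shows in the picture. A call takes as long as a camera call. They do not tell look-alikes from the thing itself.
- viewer.outline_of(camera, name): "pixels" (400x640 bool, what is visible of it) and "bbox" ([left, top, width, height] in pixels, round what is visible of it).
The state is a dict: "clock": time; "q": joint angles; "qd": joint speeds; "joint_torque": joint torques, N m; "tool_pos": TCP position; "eef_rot": TCP orientation; "contact_force": force on the tool from outside, world axes, zero at the start; "moment": the same for the moment, N m; "opening": opening from 0.0 (shut) to 1.0 (fully open).
Only numpy, scipy, OpenCV 4.12 (cv2) and the standard library are available. Lean on these libraries where they do the work, as an engineer would, in place of code of your own. Each camera call takes 0.05 s, during which the arm holds its last target.

## Working session

There is one attempt and no reset: what is moved stays moved. The work goes in short steps, Python scripts to look and compute and a shell command to move; the robot and the scene stay as the last step left them, time stands still between calls to the robot, and variables do not carry over. Pictures are saved under pics/ and viewed, and the job is handed in when it is done.

```bash
mkdir -p pics; ls; python3 - <<'E'
from plant import r, viewer
import cv2
s=r.get_state(); print({k:s[k] for k in s})
for n in ("side","top","wrist"):
    p=viewer.camera_params(n); print(n,p)
    cv2.imwrite(f"pics/{n}0.png",viewer.snapshot(n)[:,:,::-1])
print(r.tcp_to_tips)
E
```

```text
pics
{'clock': 0.0, 'q': array([ 1.36882088,  0.69000021, -0.19452177,  1.56634822,  0.15731323,
        0.90250166, -0.21509185]), 'qd': array([-0.00115783, -0.00015363, -0.00272369,  0.00045042,  0.00112462,
       -0.00157858,  0.00072902]), 'joint_torque': array([-1.16124979e-04, -5.27560079e+01, -1.26648489e+00, -1.53425127e+01,
       -5.25282905e-02,  6.58172314e-03,  1.58617177e-04]), 'tool_pos': array([ 0.14580893, -0.60712347,  0.25189897]), 'eef_rot': array([ 9.93052545e-01,  1.17668074e-01, -1.78644122e-04, -9.14476277e-04]), 'contact_force': array([-0.49266598,  0.25465157, -0.89536541]), 'moment': array([-0.05175021, -0.01001974,  0.0062856 ]), 'opening': 0.9975347725180986}
side {'intrinsics': array([[454.45309753,   0.        , 325.25843059],
       [  0.        , 454.45309753, 200.56421576],
       [  0.        ,   0.        ,   1.        ]]), 'world_to_cam': array([[-0.99973586,  0.00147887, -0.02293505,  0.52387649],
       [-0.02070006, -0.49152158,  0.87061935, -0.04607496],
       [-0.00998554,  0.87086414,  0.49142236, -0.82478857],
       [ 0.        ,  0.    
[... 310 characters left out ...]
02500522,  0.04120464, -0.51788598],
       [-0.04112727,  0.0036009 ,  0.99914743, -0.88644269],
       [ 0.        ,  0.        ,  0.        ,  1.        ]])}
wrist {'intrinsics': array([[309.70691629,   0.        , 319.7775364 ],
       [  0.        , 309.70691629, 197.0020057 ],
       [  0.        ,   0.        ,   1.        ]]), 'world_to_cam': array([[ 2.34576327e-01, -9.72097682e-01, -2.08800290e-04,
        -6.25279102e-01],
       [ 9.36085331e-01,  2.25944119e-01, -2.69617335e-01,
         3.73172533e-02],
       [ 2.62141563e-01,  6.30503891e-02,  9.62967522e-01,
        -3.87265610e-01],
       [ 0.00000000e+00,  0.00000000e+00,  0.00000000e+00,
         1.00000000e+00]])}
0.014
```

View pics/top0.png

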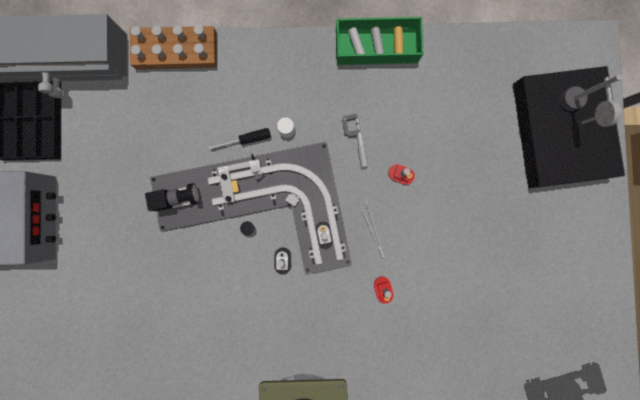

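View pics/side0.png

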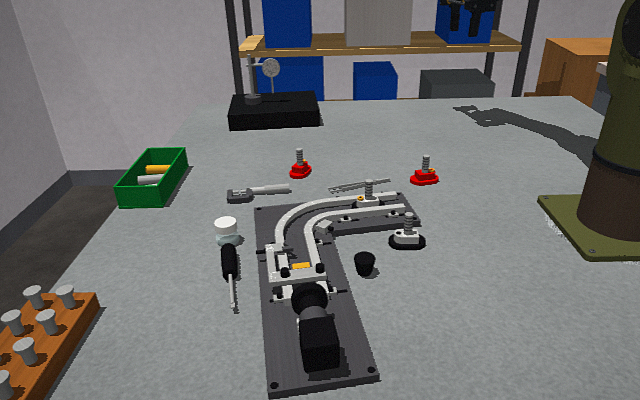

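View pics/wrist0.png

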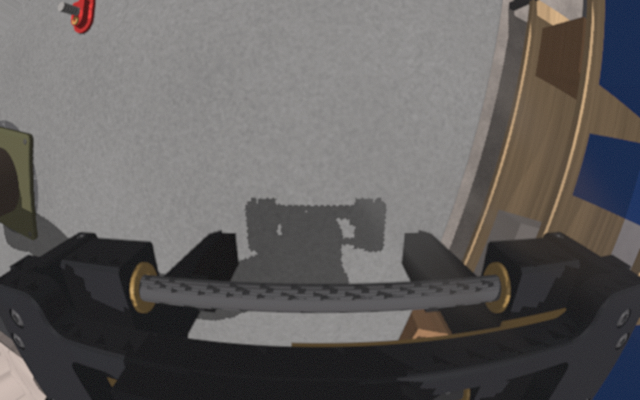

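```bash
cat > h.py <<'E'
import numpy as np, cv2
from plant import r, viewer
def ray(cam,u,v,P=None):
    P=P or viewer.camera_params(cam); K=P["intrinsics"];T=P["world_to_cam"]
    a=np.array([(u-K[0,2])/K[0,0],(v-K[1,2])/K[1,1]])
    if cam=="wrist":
        t=np.hypot(*a); s=np.sin(t)/t if t>1e-9 else 1; d=np.array([a[0]*s,-a[1]*s,-np.cos(t)])
    else: d=np.array([a[0],-a[1],-1])
    R=T[:3,:3]; c=-R.T@T[:3,3]; return c,R.T@d
def at(cam,u,v,z,P=None):
    c,d=ray(cam,u,v,P); return c+d*(z-c[2])/d[2]
def proj(cam,p,P=None):
    P=P or viewer.camera_params(cam); K=P["intrinsics"];T=P["world_to_cam"]
    q=T[:3,:3]@np.asarray(p)+T[:3,3]; x,y,z=q[0],-q[1],-q[2]
    if cam=="wrist":
        rr=np.hypot(x,y); th=np.arctan2(rr,z); a=np.array([x,y])/max(rr,1e-9)*th
    else: a=np.array([x,y])/z
    return K[0,0]*a[0]+K[0,2],K[1,1]*a[1]+K[1,2]
E
python3 - <<'E'
from h import *
im=cv2.imread("pics/top0.png")
c=im[130:280,140:360]; c=cv2.resize(c,None,fx=3.6,fy=3.6,interpolation=cv2.INTER_CUBIC); cv2.imwrite("pics/topc.png",c)
for n in("track","carrier"):
  for o in viewer.outline_of("top",n): 
    v,u=np.nonzero(o["pixels"]); print(n,o["p"],o["bbox"],u.mean(),v.mean())
print(r.get_state()["clock"])
E
```

```text
track 0.59 [143.2, 143.0, 210.1, 134.2] 259.7852201018779 197.47434045464914
track 0.53 [256.2, 170.7, 5.6, 7.2] 257.5744680851064 175.19148936170214
carrier 0.85 [389.1, 165.2, 25.3, 19.7] 400.9355742296919 174.47899159663865
carrier 0.66 [376.1, 279.2, 15.9, 23.5] 383.4622871046229 289.7980535279805
carrier 0.65 [316.3, 221.9, 18.7, 24.5] 324.0026178010471 234.69633507853402
carrier 0.61 [142.8, 142.9, 208.5, 133.1] 259.76287110108984 197.63848177376926
carrier 0.34 [274.9, 245.9, 14.8, 27.7] 282.36609336609337 260.9017199017199
0.25
```

View pics/topc.png

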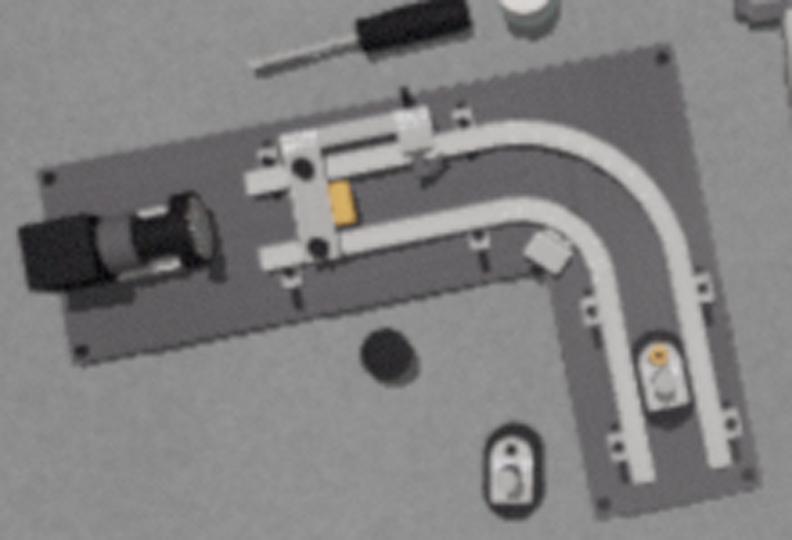

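```bash
cat > fit.py <<'E'
from h import *
from scipy.optimize import least_squares
def centre_d(p):  # signed distance (+ = left) from lane centre line, and arclength, bend start at origin
    x,y=p[:,0],p[:,1]
    d=np.where(x<0,y,np.where(y>80e-3,80e-3-x,80e-3-np.hypot(x,y-80e-3)))
    return d
def to_track(P,X,Y,th):
    c,s=np.cos(th),np.sin(th); q=P-np.array([X,Y]); return np.c_[c*q[:,0]+s*q[:,1],-s*q[:,0]+c*q[:,1]]
E
python3 - <<'E'
from fit import *
im=cv2.imread("pics/top0.png"); g=im.mean(2); sat=im.max(2).astype(int)-im.min(2)
m=(g>165)&(sat<40)
m[:135]=0;m[280:]=0;m[:,:205]=0;m[:,352:]=0
cv2.imwrite("pics/m.png",cv2.resize((m*255).astype(np.uint8)[130:280,140:360],None,fx=3.6,fy=3.6,interpolation=0))
v,u=np.nonzero(m); P=viewer.camera_params("top")
W=np.array([at("top",a,b,0.028,P)[:2] for a,b in zip(u,v)])
# init
p0=at("top",140+690/3.6-10,130+270/3.6,0.028,P)
print(p0)
def res(p):
    q=to_track(W,*p[:3]); d=centre_d(q); return (np.abs(d)-p[3])*1e3
best=None
keep=np.ones(len(W),bool)
p=np.array([p0[0],p0[1],0.2,0.027])
for k in range(6):
    s=least_squares(lambda p:res(p)[keep],p,loss="soft_l1",f_scale=2); p=s.x
    keep=np.abs(res(p))<6
    print(p,np.degrees(p[2]),keep.sum(),len(W),np.std(res(p)[keep]))
np.save("pose.npy",p)
X,Y,th,_=p; R=np.array([[np.cos(th),-np.sin(th)],[np.sin(th),np.cos(th)]])
for n,(a,b),z in (("pad",(343,200),.032),("pad edge",(356,200),.032),("carrier base body",(662,375),.04),("loupe",(388,355),.03),("spare",(512,480),.05),("camera front",(212,235),.06),("plate corner",(735,475),.014),("lane end r",(720,465),.028),("lane end l",(640,482),.028),("latch tip",(440,175),.035)):
    w=at("top",140+a/3.6,130+b/3.6,z,P); print(n,w,to_track(w[None,:2],X,Y,th)*1e3)
# overlay
o=cv2.resize(im[130:280,140:360],None,fx=3.6,fy=3.6,interpolation=cv2.INTER_CUBIC)
for off in(-22,0,22):
  pts=[(x,off) for x in range(-135,1,5)]+[((80-off)*np.sin(a),80-(80-off)*np.cos(a)) for a in np.linspace(0,np.pi/2,30)]+[(80-off,80+y) for y in range(0,161,5)]
  for q in pts:
    w=R@(np.array(q)/1e3)+[X,Y]; a=proj("top",[*w,.028],P); cv2.circle(o,(int((a[0]-140)*3.6),int((a[1]-130)*3.6)),1,(0,0,255),-1)
cv2.imwrite("pics/ov.png",o)
E
```

```text
[ 0.51181428 -0.05392364  0.028     ]
[ 0.51205036 -0.04483627  0.15066983  0.02580961] 8.632745568639624 1546 2511 3.2604898045111224
[ 0.51320033 -0.04468034  0.16260922  0.02563328] 9.316822262591762 1615 2511 3.3044737355046636
[ 0.51379389 -0.0445816   0.16905985  0.02553056] 9.686415803571753 1657 2511 3.3620271961282975
[ 0.51415254 -0.04450719  0.17284653  0.02545608] 9.903376590374021 1680 2511 3.3995453221737937
[ 0.51444003 -0.04444321  0.17549166  0.02541301] 10.05493168858546 1689 2511 3.4137479055295423
[ 0.51457839 -0.04443114  0.17705433  0.0253863 ] 10.144466135499489 1691 2511 3.4157348342452867
pad [0.56198061 0.14600898 0.032     ] [[ 80.20352389 179.11394087]]
pad edge [0.56177137 0.13761046 0.032     ] [[ 78.51832051 170.88356414]]
carrier base body [ 0.44427665 -0.05712251  0.04      ] [[-71.43804481  -0.11067187]]
loupe [0.46118941 0.11905441 0.03      ] [[-23.75950994 170.33317555]]
spare [0.38130216 0.03896611 0.05      ] [[-116.50388239  105.56751587]]
camera front [0.53946102 0.22221302 0.06      ] [[ 71.45786486 258.09305629]]
plate corner [ 0.37669585 -0.10372788  0.014     ] [[-146.17097336  -34.084397  ]]
lane end r [ 0.3849718  -0.09324482  0.028     ] [[-136.17801652  -25.22286864]]
lane end l [ 0.37538892 -0.04140259  0.028     ] [[-136.48007157   27.49673832]]
latch tip [0.57631035 0.0825996  0.035     ] [[ 83.14090993 114.17194077]]
```

View pics/ov.png

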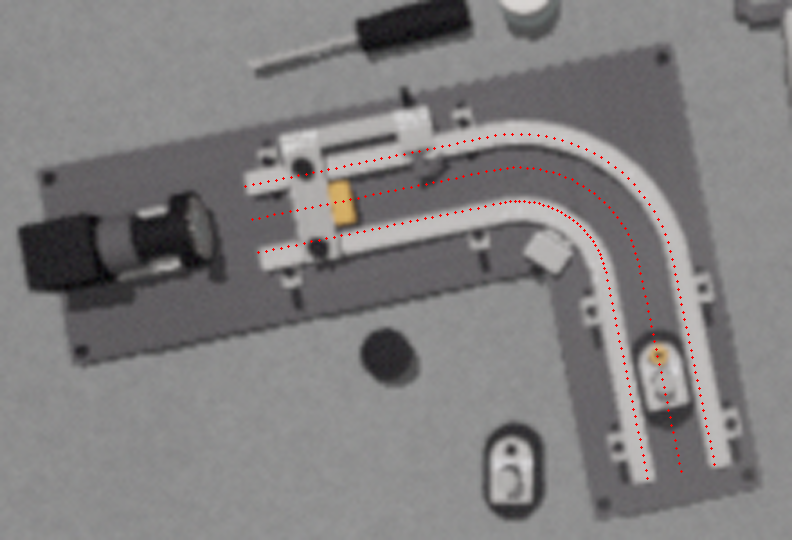

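```bash
python3 - <<'E'
from fit import *
im=cv2.imread("pics/top0.png"); g=im.mean(2); sat=im.max(2).astype(int)-im.min(2)
m=((g>155)&(sat<40)).astype(np.uint8)
m[:135]=0;m[280:]=0;m[:,:205]=0;m[:,352:]=0
def ex(a,b,c,d): m[int(130+b/3.6):int(130+d/3.6),int(140+a/3.6):int(140+c/3.6)]=0
ex(0,0,455,162);ex(270,120,360,275);ex(270,120,460,158);ex(375,100,460,185);ex(525,225,578,280);ex(635,335,692,425);ex(480,0,800,112)
ex(0,262,590,600);ex(465,230,490,280);ex(0,300,598,600);ex(702,260,800,310);ex(728,400,800,600);ex(0,420,620,600)
cv2.imwrite("pics/m.png",cv2.resize(m*255,None,fx=1,fy=1)[130:280,140:360])
v,u=np.nonzero(m); P=viewer.camera_params("top")
W=np.array([at("top",a,b,0.028,P)[:2] for a,b in zip(u,v)])
p=np.load("pose.npy")
def res(p): return (np.abs(centre_d(to_track(W,*p[:3])))-p[3])*1e3
keep=np.abs(res(p))<8
for k in range(8):
    p=least_squares(lambda p:res(p)[keep],p,loss="soft_l1",f_scale=2).x; keep=np.abs(res(p))<6.5
    print(p,np.degrees(p[2]),keep.sum(),len(W),np.std(res(p)[keep]))
np.save("pose.npy",p); X,Y,th,_=p; R=np.array([[np.cos(th),-np.sin(th)],[np.sin(th),np.cos(th)]])
o=cv2.resize(im[130:280,140:360],None,fx=3.6,fy=3.6,interpolation=cv2.INTER_CUBIC)
mm=cv2.resize(m[130:280,140:360],None,fx=3.6,fy=3.6,interpolation=0); o[mm>0]=o[mm>0]*[1,.8,.6]
for off in(-25.5,0,25.5):
  pts=[(x,off) for x in range(-135,1,5)]+[((80-off)*np.sin(a),80-(80-off)*np.cos(a)) for a in np.linspace(0,np.pi/2,30)]+[(80-off,80+y) for y in range(0,161,5)]
  for q in pts:
    w=R@(np.array(q)/1e3)+[X,Y]; a=proj("top",[*w,.028],P); cv2.circle(o,(int((a[0]-140)*3.6),int((a[1]-130)*3.6)),1,(0,0,255),-1)
cv2.imwrite("pics/ov2.png",o)
for n,(a,b),z in (("pad edge",(356,200),.032),("post",(663,382),.074),("brass",(658,353),.04),("postbase",(662,378),.036)):
    w=at("top",140+a/3.6,130+b/3.6,z,P); print(n,w,to_track(w[None,:2],X,Y,th)*1e3)
E
```

```text
[ 0.5137048  -0.04483211  0.1718114   0.02511453] 9.844067861047781 1513 1628 3.688298530122921
[ 0.51358499 -0.04507131  0.16916934  0.02510349] 9.692689036133373 1516 1628 3.692347027154028
[ 0.51355012 -0.04518463  0.16795326  0.02507112] 9.623013113668788 1509 1628 3.673708251997522
[ 0.51358136 -0.04521773  0.16757085  0.02504942] 9.601102621082392 1504 1628 3.660717477020332
[ 0.51366015 -0.04520565  0.16785268  0.02504465] 9.617249999953435 1501 1628 3.652811507840724
[ 0.51366236 -0.04523416  0.16763434  0.02503085] 9.604739916830557 1502 1628 3.6556468798158996
[ 0.51365182 -0.04524766  0.16755004  0.02503435] 9.599910064309613 1501 1628 3.653041773191511
[ 0.51365272 -0.04525398  0.16750901  0.02503822] 9.597559368460017 1501 1628 3.6530984665438986
pad edge [0.56177137 0.13761046 0.032     ] [[ 77.93353097 172.28224682]]
post [ 0.44138871 -0.05696915  0.074     ] [[-73.20578139   0.49715186]]
brass [ 0.4583387  -0.05493303  0.04      ] [[-56.15355456  -0.32124715]]
postbase [ 0.44219546 -0.05715001  0.036     ] [[-72.44047659   0.18432045]]
```

View pics/ov2.png

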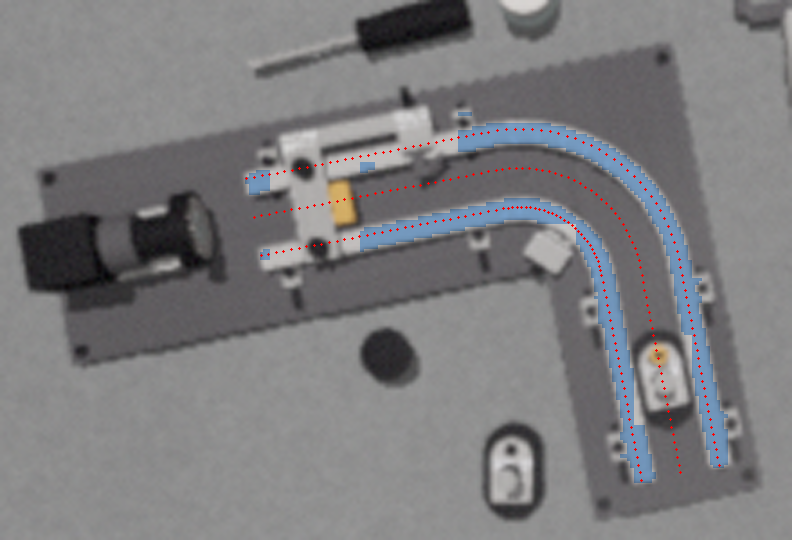

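```bash
cat >> fit.py <<'E'
from scipy.spatial.transform import Rotation as Ro
def tool(): 
    s=r.get_state(); M=Ro.from_quat(s["eef_rot"]).as_matrix(); return s,M
def delta(w,ang=None):
    """world target w(3) and desired tool y world angle deg -> tool shift cm, yaw deg"""
    s,M=tool(); d=M.T@(np.asarray(w)-s["tool_pos"])*100
    cur=np.degrees(np.arctan2(M[1,1],M[0,1])); 
    out=[d.round(2).tolist()]
    if ang is not None: out.append(round(-((ang-cur+90)%180-90),2))
    return out
E
python3 - <<'E'
from fit import *
print(delta([.4416,-.0571,.20],9.6), tool()[1].round(3))
E
```

```text
[[41.61, -46.6, 5.27], np.float64(-86.08)] [[ 0.972  0.234 -0.   ]
 [ 0.234 -0.972  0.001]
 [-0.    -0.001 -1.   ]]
```

```bash
python3 -m inch '[[0,[3,-2.6,0.2],-5],[0,[6.2,-5.4,0.5],-11],[0,[9.4,-8.4,1],-17],[0,[12.6,-11.5,1.5],-23],[0,[15.8,-14.6,2],-29],[0,[19,-17.8,2.5],-35],[0,[22,-21.2,3],-41],[0,[25,-24.6,3.5],-47],[0,[28,-28,3.8],-53],[0,[31,-31.4,4.1],-59],[0,[33.8,-35,4.4],-65],[0,[36.5,-38.5,4.7],-71],[0,[39,-42,5],-77],[0,[41,-45,5.2],-83],[0,[41.6,-46.6,5.3],-86],[0,[41.6,-46.6,5.3],-86],[0,[41.6,-46.6,5.3],-86]]' 30
python3 - <<'E'
from fit import *
cv2.imwrite("pics/w1.png",viewer.snapshot("wrist")[:,:,::-1])
print(r.get_state()["q"], r.get_state()["clock"])
for c in [[-73,0]]:
  p=np.load("pose.npy");X,Y,th,_=p;R=np.array([[np.cos(th),-np.sin(th)],[np.sin(th),np.cos(th)]]);w=R@(np.array(c)/1e3)+[X,Y]
  print(w,proj("wrist",[*w,.074]),proj("wrist",[*w,.036]))
E
```

```text
clock: 1.95
tool_pos: [0.4413, -0.0583, 0.1997]
eef_rot: [0.647, 0.763, -0.001, 0.0]
contact_force: [0.1, -0.3, -0.2]
opening: 0.997
[ 0.33315281  0.58707251 -0.47056115  2.13601608  0.52145801  0.5312801
 -0.36455371] 2.0
[ 0.44167449 -0.05742503] (np.float64(320.7625801393793), np.float64(191.16723213284683)) (np.float64(320.68176420572973), np.float64(181.2774537840346))
```

View pics/w1.png

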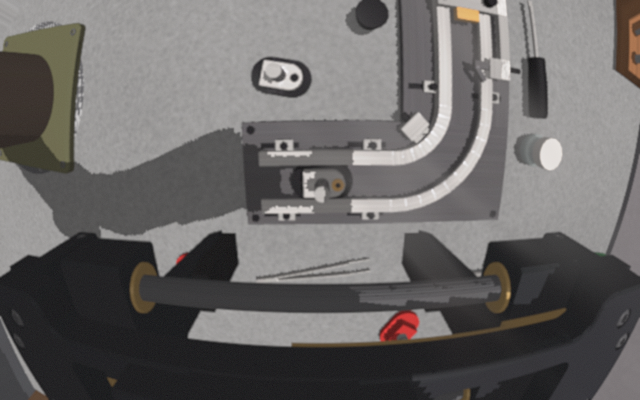

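```bash
cat >> fit.py <<'E'
def overlay(im,cam,P,X,Y,th,offs=(-25,0,25),z=.028):
  R=np.array([[np.cos(th),-np.sin(th)],[np.sin(th),np.cos(th)]]); o=im
  for off in offs:
    pts=[(x,off) for x in range(-135,1,5)]+[((80-off)*np.sin(a),80-(80-off)*np.cos(a)) for a in np.linspace(0,np.pi/2,30)]+[(80-off,80+y) for y in range(0,161,5)]
    for q in pts:
      w=R@(np.array(q)/1e3)+[X,Y]; yield proj(cam,[*w,z],P)
E
python3 - <<'E'
from fit import *
im=cv2.imread("pics/w1.png"); p=np.load("pose.npy"); P=viewer.camera_params("wrist")
u0,v0,f=240,0,2.6
o=cv2.resize(im[v0:v0+230,u0:u0+280],None,fx=f,fy=f,interpolation=cv2.INTER_CUBIC)
for a in overlay(im,"wrist",P,*p[:3]):
    cv2.circle(o,(int((a[0]-u0+.5)*f),int((a[1]-v0+.5)*f)),1,(0,0,255),-1)
cv2.imwrite("pics/w1o.png",o)
E
```

```text
(no output)
```

View pics/w1o.png

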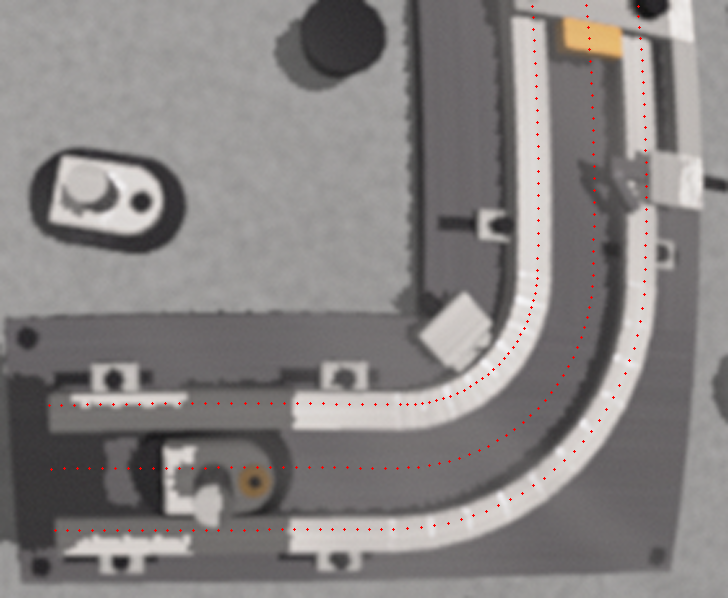

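```bash
python3 - <<'E'
from fit import *
print(delta([.4416,-.0574,.068],9.6))
E
```

```text
[[0.16, 0.08, 13.16], np.float64(-0.26)]
```

```bash
python3 -m inch '[[0,[0.1,0.1,3],0],[0,[0.2,0.1,6],0],[0,[0.2,0.1,9],0],[0,[0.2,0.1,11],0],[0,[0.2,0.1,12.4],0],[0,[0.2,0.1,13.2],0],[0.6,[0.2,0.1,13.2],0],[0.7,[0.2,0.1,13.2],0],[0.78,[0.2,0.1,13.2],0],[0.78,[0.2,0.1,13.2],0],[0.78,[0.2,0.1,13.2],0],[0.78,[0.2,0.1,13.2],0]]' 30
python3 - <<'E'
from fit import *
cv2.imwrite("pics/s2.png",viewer.snapshot("side")[150:270,240:440,::-1].repeat(4,0).repeat(4,1))
cv2.imwrite("pics/w2.png",viewer.snapshot("wrist")[:,:,::-1])
E
```

```text
clock: 3.2
tool_pos: [0.4425, -0.0554, 0.068]
eef_rot: [0.646, 0.763, 0.0, 0.0]
contact_force: [0.1, 0.1, -0.1]
opening: 0.479
```

View pics/s2.png

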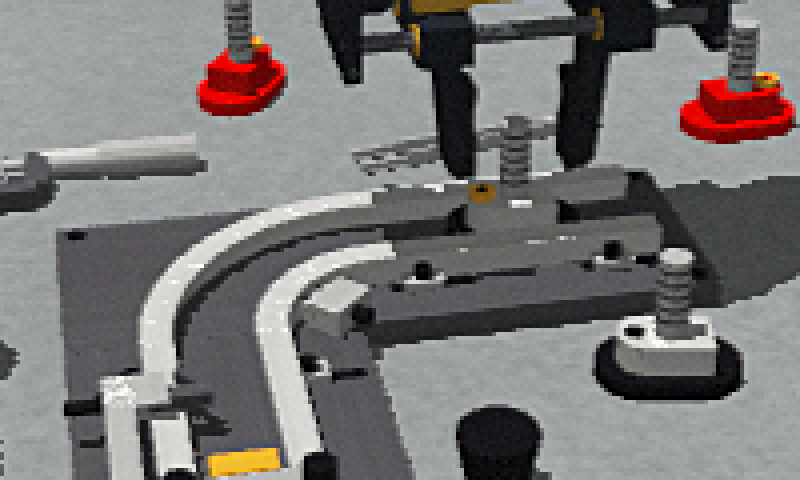

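View pics/w2.png

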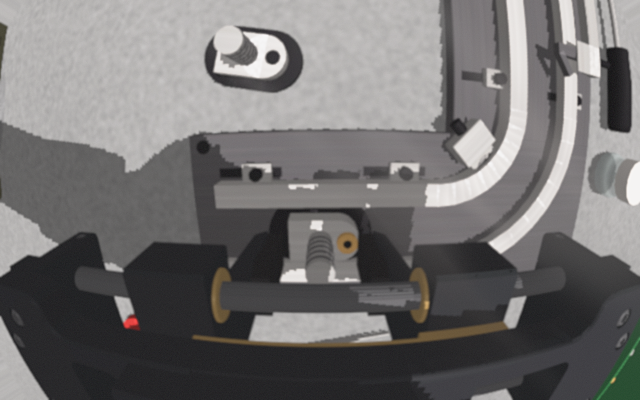

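```bash
python3 -m inch '[[0.78,[0,0,0],0],[0.78,[0,0,0],0],[0.78,[0,0,0],0],[0.78,[0,0,0],0]]'
cat >> fit.py <<'E'
def lane():
    X,Y,th,_=np.load("pose.npy"); s,M=tool(); q=to_track(s["tool_pos"][None,:2],X,Y,th)[0]*1e3
    f=s["contact_force"]; c,sn=np.cos(th),np.sin(th)
    print("clock %.2f"%s["clock"],"lane xy",q.round(1),"z",s["tool_pos"][2].round(4),"tooly deg rel lane",round(np.degrees(np.arctan2(M[1,1],M[0,1])-th),2),"F lane",np.round([c*f[0]+sn*f[1],-sn*f[0]+c*f[1],f[2]],2),"open",s["opening"])
E
python3 -c "from fit import *; lane()"
```

```text
clock: 3.7
tool_pos: [0.4423, -0.0553, 0.0677]
eef_rot: [0.646, 0.763, -0.0, -0.0]
contact_force: [0.0, 0.2, -0.4]
opening: 0.224
clock 3.70 lane xy [-72.1   2. ] z 0.0677 tooly deg rel lane -0.08 F lane [ 0.08  0.23 -0.42] open 0.22388442578200612
```

```bash
python3 -m inch '[[0.78,[-0.2,0.1,0],0],[0.78,[-0.2,0.4,0],0],[0.78,[-0.2,0.8,0],0],[0.78,[-0.2,1.2,0],0],[0.78,[-0.2,1.6,0],0],[0.78,[-0.2,2,0],0],[0.78,[-0.2,2.4,0],0],[0.78,[-0.2,2.8,0],0],[0.78,[-0.2,3.2,0],0],[0.78,[-0.2,3.6,0],0]]'
python3 -c "from fit import *; lane()"
python3 -m inch '[[0.78,[0,0.4,0],0],[0.78,[0,0.8,0],0],[0.78,[0,1.2,0],0],[0.78,[0,1.6,0],0],[0.78,[0,2,0],0],[0.78,[0,2.4,0],0]]'
python3 - <<'E'
from fit import *
lane()
cv2.imwrite("pics/s3.png",viewer.snapshot("side")[150:270,240:440,::-1].repeat(4,0).repeat(4,1))
cv2.imwrite("pics/w3.png",viewer.snapshot("wrist")[:,:,::-1])
E
```

```text
clock: 4.7
tool_pos: [0.4785, -0.0512, 0.0677]
eef_rot: [0.646, 0.763, -0.0, 0.0]
contact_force: [-1.4, 0.3, -0.1]
opening: 0.221
clock 4.70 lane xy [-35.7  -0. ] z 0.0677 tooly deg rel lane -0.08 F lane [-1.32  0.51 -0.14] open 0.22064362356014808
clock: 5.3
tool_pos: [0.5021, -0.0473, 0.0677]
eef_rot: [0.646, 0.763, -0.0, 0.0]
contact_force: [-0.8, 0.2, -0.1]
opening: 0.218
clock 5.30 lane xy [-11.7  -0.1] z 0.0677 tooly deg rel lane -0.09 F lane [-0.81  0.31 -0.09] open 0.21751679114293218
```

View pics/s3.png

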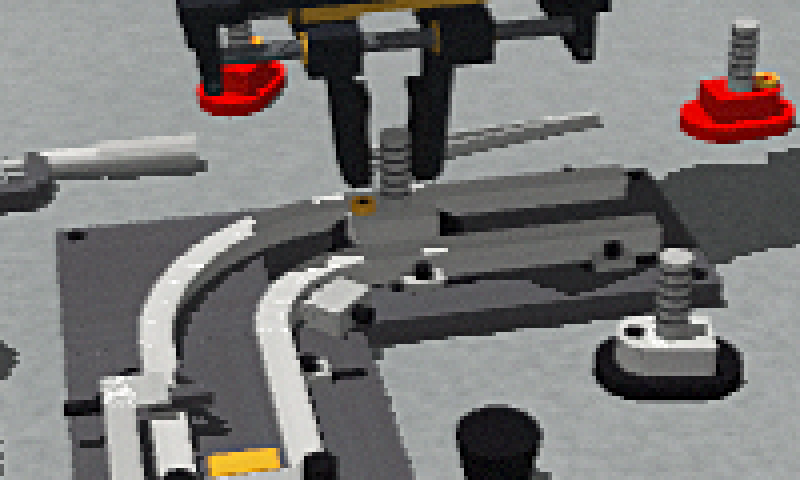

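View pics/w3.png

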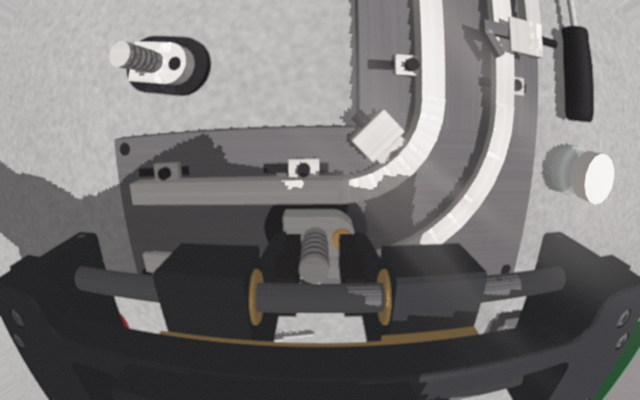

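```bash
cat >> fit.py <<'E'
def tcp(s,lead=2.6):
    f=np.clip(s/80,0,np.pi/2)
    if s<0: q=np.array([s,0.])
    elif s>40*np.pi: q=np.array([80,80+s-40*np.pi])
    else: q=80*np.array([np.sin(f),1-np.cos(f)])
    return q+lead*np.array([np.cos(f),np.sin(f)]),np.degrees(f)
def plan(ss,xs=0):
    X,Y,th,_=np.load("pose.npy");st,M=tool();cur=to_track(st["tool_pos"][None,:2],X,Y,th)[0]*1e3
    a=np.arctan2(M[1,1],M[0,1])-th  # tool y dir in lane
    yv=np.array([np.cos(a),np.sin(a)]);xv=np.array([-np.sin(a),np.cos(a)])
    for s in ss:
        q,f=tcp(s); d=q+[xs*np.sin(np.radians(f)),0]-cur; print(s,(d@xv/10).round(2),(d@yv/10).round(2),round(-(f-np.degrees(a)),1))
E
python3 -c "
from fit import *
plan(np.arange(-12,40,4))"
```

```text
-12 0.0 0.15 -0.1
-8 0.0 0.55 -0.1
-4 0.0 0.95 -0.1
0 0.0 1.35 -0.1
4 0.03 1.75 -3.0
8 0.07 2.15 -5.8
12 0.13 2.54 -8.7
16 0.22 2.93 -11.5
20 0.32 3.32 -14.4
24 0.44 3.7 -17.3
28 0.58 4.08 -20.1
32 0.74 4.44 -23.0
36 0.92 4.8 -25.9
```

```bash
python3 -m inch '[[0.78,[0,0.2,0],0],[0.78,[0,0.55,0],0],[0.78,[0,0.95,0],0],[0.78,[0,1.35,0],0],[0.78,[0.03,1.75,0],-3],[0.78,[0.07,2.15,0],-6],[0.78,[0.13,2.54,0],-9]]'
python3 -c "
from fit import *
lane();plan(np.arange(12,52,4))"
```

```text
clock: 6.1
tool_pos: [0.527, -0.0418, 0.0677]
eef_rot: [0.583, 0.812, -0.0, 0.0]
contact_force: [-0.7, 0.2, -0.1]
opening: 0.216
clock 6.10 lane xy [13.7  1.2] z 0.0677 tooly deg rel lane 9.03 F lane [-0.61  0.33 -0.07] open 0.21641135330501066
12 -0.01 0.08 0.4
16 0.01 0.48 -2.4
20 0.05 0.88 -5.3
24 0.11 1.27 -8.2
28 0.19 1.67 -11.0
32 0.29 2.05 -13.9
36 0.41 2.44 -16.7
40 0.55 2.81 -19.6
44 0.7 3.18 -22.5
48 0.88 3.54 -25.3
```

```bash
python3 -m inch '[[0.78,[0,0.4,0],-2],[0.78,[0.05,0.8,0],-5],[0.78,[0.1,1.2,0],-8],[0.78,[0.18,1.6,0],-11],[0.78,[0.28,2,0],-14]]'
python3 - <<'E'
from fit import *
lane();plan(np.arange(28,72,4))
cv2.imwrite("pics/w4.png",viewer.snapshot("wrist")[:,:,::-1])
E
```

```text
clock: 6.6
tool_pos: [0.5449, -0.0329, 0.0677]
eef_rot: [0.48, 0.877, -0.0, -0.0]
contact_force: [-1.6, -0.3, 0.1]
opening: 0.222
clock 6.60 lane xy [32.9  6.9] z 0.0677 tooly deg rel lane 23.03 F lane [-1.67  0.01  0.11] open 0.22199407877208224
28 0.01 -0.32 3.0
32 0.01 0.08 0.1
36 0.03 0.48 -2.8
40 0.07 0.88 -5.6
44 0.13 1.27 -8.5
48 0.22 1.66 -11.4
52 0.32 2.05 -14.2
56 0.44 2.43 -17.1
60 0.58 2.81 -19.9
64 0.74 3.18 -22.8
68 0.91 3.53 -25.7
```

View pics/w4.png

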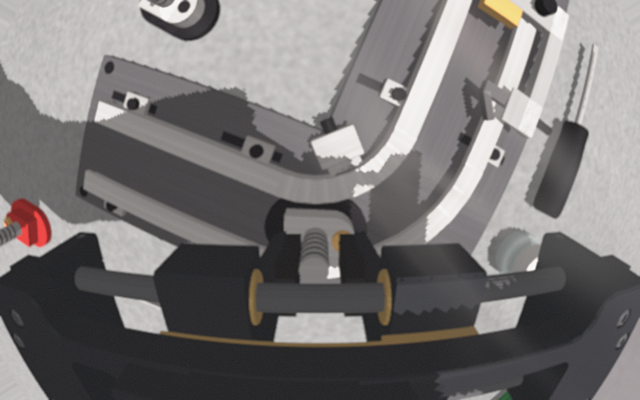

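```bash
python3 -m inch '[[0.78,[0.02,0.4,0],-2.5],[0.78,[0.06,0.8,0],-5],[0.78,[0.12,1.2,0],-8],[0.78,[0.2,1.6,0],-11],[0.78,[0.3,1.95,0],-14]]'
python3 - <<'E'
from fit import *
lane();plan(np.arange(48,92,4))
E
```

```text
clock: 7.15
tool_pos: [0.5582, -0.022, 0.0673]
eef_rot: [0.371, 0.929, -0.002, -0.001]
contact_force: [-1.4, -3.2, 1.0]
opening: 0.222
clock 7.15 lane xy [47.8 15.5] z 0.0673 tooly deg rel lane 36.9 F lane [-1.87 -2.95  0.98] open 0.22196055719655255
48 0.03 -0.04 2.5
52 0.03 0.36 -0.3
56 0.06 0.76 -3.2
60 0.1 1.15 -6.1
64 0.17 1.55 -8.9
68 0.25 1.94 -11.8
72 0.36 2.33 -14.7
76 0.48 2.71 -17.5
80 0.62 3.08 -20.4
84 0.78 3.45 -23.3
88 0.96 3.8 -26.1
```

```bash
python3 -m inch '[[0.78,[0.02,0.3,0],-2.2],[0.78,[0.05,0.6,0],-4.4],[0.78,[0.09,0.9,0],-6.6],[0.78,[0.13,1.2,0],-8.8]]'
python3 - <<'E'
from fit import *
lane();plan(np.arange(52,92,4))
cv2.imwrite("pics/w5.png",viewer.snapshot("wrist")[:,:,::-1])
E
```

```text
clock: 7.55
tool_pos: [0.5673, -0.0104, 0.0677]
eef_rot: [0.297, 0.955, -0.0, 0.0]
contact_force: [-0.6, -2.9, -0.1]
opening: 0.219
clock 7.55 lane xy [58.7 25.4] z 0.0677 tooly deg rel lane 45.83 F lane [-1.05 -2.8  -0.12] open 0.21938708558689973
52 0.06 -1.11 8.6
56 0.03 -0.71 5.7
60 0.01 -0.32 2.9
64 0.01 0.09 -0.0
68 0.03 0.48 -2.9
72 0.08 0.88 -5.7
76 0.14 1.28 -8.6
80 0.22 1.67 -11.5
84 0.32 2.06 -14.3
88 0.45 2.44 -17.2
```

View pics/w5.png

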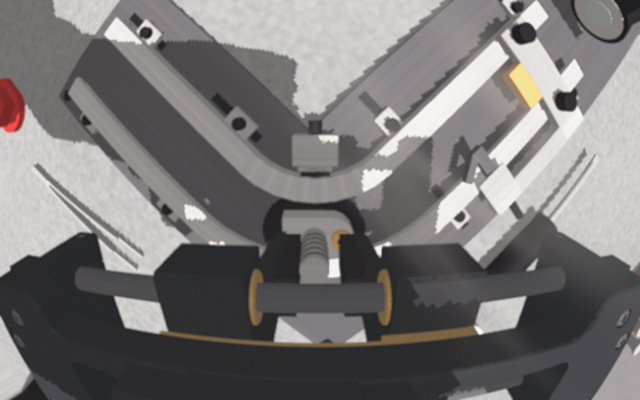

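```bash
python3 -m inch '[[0.78,[0.02,0.3,0],-2.2],[0.78,[0.05,0.6,0],-4.4],[0.78,[0.09,0.9,0],-6.6],[0.78,[0.14,1.2,0],-8.8],[0.78,[0.2,1.5,0],-11]]'
python3 - <<'E'
from fit import *
lane();plan(np.arange(76,112,4))
E
```

```text
clock: 8.1
tool_pos: [0.574, 0.0037, 0.0677]
eef_rot: [0.204, 0.979, 0.0, 0.0]
contact_force: [0.2, -2.3, -0.4]
opening: 0.223
clock 8.10 lane xy [67.6 38.2] z 0.0677 tooly deg rel lane 56.91 F lane [-0.14 -2.27 -0.4 ] open 0.22324601454662518
76 -0.06 -0.28 2.5
80 -0.05 0.12 -0.4
84 -0.03 0.52 -3.3
88 0.02 0.92 -6.1
92 0.09 1.31 -9.0
96 0.17 1.71 -11.8
100 0.28 2.09 -14.7
104 0.4 2.47 -17.6
108 0.54 2.85 -20.4
```

```bash
python3 -m inch '[[0.78,[-0.02,0.3,0],-2.2],[0.78,[0,0.6,0],-4.4],[0.78,[0.04,0.9,0],-6.6],[0.78,[0.09,1.2,0],-8.8],[0.78,[0.14,1.5,0],-11]]'
python3 - <<'E'
from fit import *
lane();plan(np.arange(92,132,4))
cv2.imwrite("pics/w6.png",viewer.snapshot("wrist")[:,:,::-1])
cv2.imwrite("pics/s6.png",viewer.snapshot("side")[150:300,220:420,::-1].repeat(4,0).repeat(4,1))
E
```

```text
clock: 8.6
tool_pos: [0.5786, 0.0182, 0.0678]
eef_rot: [0.109, 0.994, 0.0, 0.0]
contact_force: [-0.1, -1.0, -0.1]
opening: 0.221
clock 8.60 lane xy [74.6 51.8] z 0.0678 tooly deg rel lane 67.92 F lane [-0.28 -1.   -0.06] open 0.22111028614098902
92 -0.03 -0.21 2.0
96 -0.02 0.19 -0.8
100 0.01 0.59 -3.7
104 0.06 0.99 -6.6
108 0.13 1.38 -9.4
112 0.21 1.77 -12.3
116 0.32 2.16 -15.2
120 0.45 2.54 -18.0
124 0.59 2.91 -20.9
128 0.75 3.28 -22.1
```

View pics/w6.png

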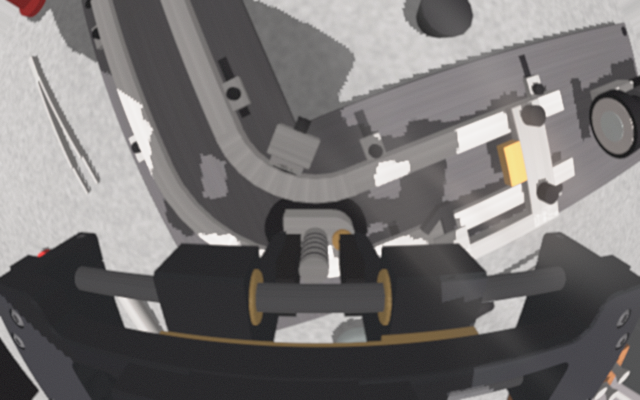

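View pics/s6.png

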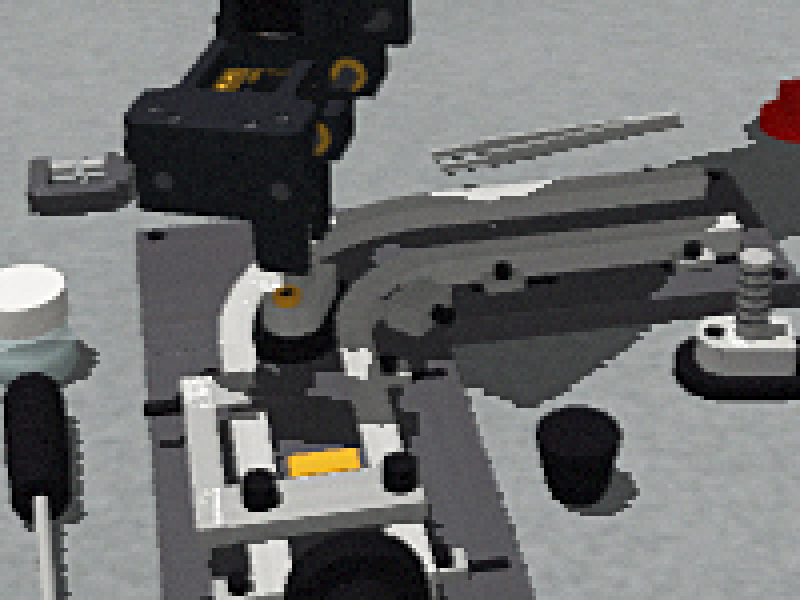

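```bash
python3 -m inch '[[0.78,[-0.01,0.3,0],-2.2],[0.78,[0.02,0.6,0],-4.4],[0.78,[0.06,0.9,0],-6.6],[0.78,[0.1,1.2,0],-8.8],[0.78,[0.16,1.5,0],-11],[0.78,[0.23,1.8,0],-13.2],[0.78,[0.31,2.1,0],-15.4]]'
python3 - <<'E'
from fit import *
lane();plan(np.arange(112,152,4))
E
```

```text
clock: 9.4
tool_pos: [0.5801, 0.0389, 0.0677]
eef_rot: [-0.025, 1.0, -0.0, 0.0]
contact_force: [-0.7, -1.5, -0.3]
opening: 0.219
clock 9.40 lane xy [79.6 71.9] z 0.0677 tooly deg rel lane 83.29 F lane [-0.98 -1.35 -0.28] open 0.2192409661466767
112 -0.01 -0.29 3.1
116 -0.01 0.11 0.2
120 0.02 0.51 -2.7
124 0.06 0.9 -5.5
128 0.11 1.3 -6.7
132 0.15 1.7 -6.7
136 0.2 2.1 -6.7
140 0.25 2.49 -6.7
144 0.29 2.89 -6.7
148 0.34 3.29 -6.7
```

```bash
python3 -m inch '[[0.78,[0,0.3,0],-2],[0.78,[0.02,0.6,0],-4],[0.78,[0.06,0.9,0],-6],[0.78,[0.1,1.2,0],-6.7],[0.78,[0.12,1.4,0],-6.7],[0.78,[0.12,1.4,0],-6.7]]'
python3 - <<'E'
from fit import *
lane()
cv2.imwrite("pics/w7.png",viewer.snapshot("wrist")[:,:,::-1])
cv2.imwrite("pics/s7.png",viewer.snapshot("side")[170:300,240:400,::-1].repeat(4,0).repeat(4,1))
lane()
E
```

```text
clock: 10.0
tool_pos: [0.5782, 0.0534, 0.0678]
eef_rot: [-0.082, 0.997, 0.0, 0.0]
contact_force: [-0.2, 0.1, 0.0]
opening: 0.216
clock 10.00 lane xy [80.1 86.5] z 0.0678 tooly deg rel lane 89.85 F lane [-0.15  0.18  0.04] open 0.2158661430811724
clock 10.10 lane xy [80.1 86.1] z 0.0678 tooly deg rel lane 89.83 F lane [ 1.02 -0.12 -0.35] open 0.22493001002875507
```

View pics/w7.png

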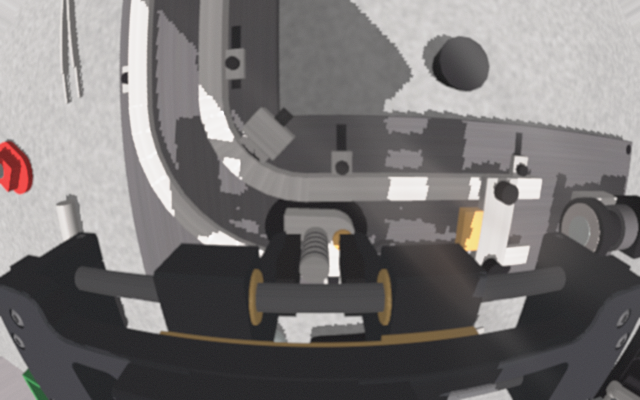

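View pics/s7.png

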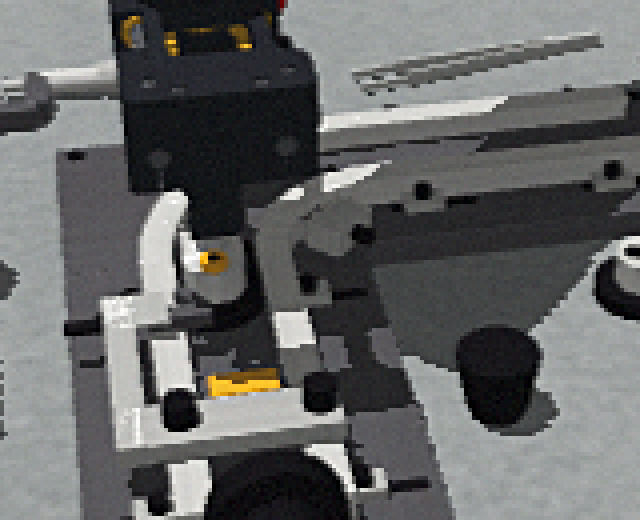

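```bash
python3 -m inch '[[0.78,[0,0.3,0],0],[0.78,[0,0.6,0],0],[0.78,[0,0.9,0],0]]' && python3 -c "from fit import *; lane()"
python3 -m inch '[[0.78,[0,0.25,0],0],[0.78,[0,0.5,0],0]]' && python3 -c "from fit import *; lane()"
python3 -m inch '[[0.78,[0,0.25,0],0],[0.78,[0,0.5,0],0]]' && python3 -c "from fit import *; lane()"
```

```text
clock: 10.4
tool_pos: [0.5767, 0.0616, 0.0677]
eef_rot: [-0.082, 0.997, -0.0, -0.0]
contact_force: [0.5, -1.4, -0.4]
opening: 0.22
clock 10.40 lane xy [80.  94.8] z 0.0677 tooly deg rel lane 89.8 F lane [ 0.28 -1.44 -0.35] open 0.22034088811543265
clock: 10.6
tool_pos: [0.5759, 0.0666, 0.0677]
eef_rot: [-0.082, 0.997, -0.0, -0.0]
contact_force: [0.2, -2.5, 1.1]
opening: 0.221
clock 10.60 lane xy [80.  99.9] z 0.0677 tooly deg rel lane 89.82 F lane [-0.27 -2.54  1.12] open 0.22142854829881742
clock: 10.8
tool_pos: [0.5747, 0.0704, 0.0675]
eef_rot: [-0.082, 0.997, -0.001, -0.001]
contact_force: [-0.7, -2.9, 1.3]
opening: 0.221
clock 10.80 lane xy [ 79.5 103.8] z 0.0675 tooly deg rel lane 89.78 F lane [-1.14 -2.78  1.29] open 0.22118763178031706
```

```bash
for i in 1; do python3 -m inch '[[0.78,[0,0.2,0],0],[0.78,[0,0.4,0],0],[0.78,[0,0.6,0],0]]' >/dev/null; python3 -c "from fit import *; lane()"; done
python3 -m inch '[[0.78,[0,0.2,0],0],[0.78,[0,0.4,0],0],[0.78,[0,0.6,0],0]]' >/dev/null; python3 -c "from fit import *; lane()"
```

```text
clock 11.10 lane xy [ 80.3 110. ] z 0.0677 tooly deg rel lane 89.77 F lane [-0.78 -3.65  0.84] open 0.2214167387124841
clock 11.40 lane xy [ 80.1 117.3] z 0.0677 tooly deg rel lane 89.83 F lane [-0.63 -2.12  0.28] open 0.22723190391981635
```

```bash
python3 -m inch '[[0.78,[0,0.2,0],0],[0.78,[0,0.4,0],0],[0.78,[0,0.6,0],0]]' >/dev/null; python3 -c "from fit import *; lane()"
python3 -m inch '[[0.78,[0,0.2,0],0],[0.78,[0,0.4,0],0]]' >/dev/null; python3 -c "from fit import *; lane()"
python3 - <<'E'
from fit import *
cv2.imwrite("pics/w8.png",viewer.snapshot("wrist")[:,:,::-1])
cv2.imwrite("pics/s8.png",viewer.snapshot("side")[170:300,240:400,::-1].repeat(4,0).repeat(4,1))
lane()
E
```

```text
clock 11.70 lane xy [ 79.7 123.2] z 0.0676 tooly deg rel lane 89.84 F lane [-0.23 -2.7  -0.41] open 0.21990930484597232
clock 11.90 lane xy [ 80.1 127.3] z 0.0677 tooly deg rel lane 89.83 F lane [-1.08 -2.01 -0.8 ] open 0.2211288124659154
clock 12.00 lane xy [ 80.3 127.7] z 0.0678 tooly deg rel lane 89.86 F lane [ 0.03 -0.62  0.19] open 0.22172241690410655
```

View pics/w8.png

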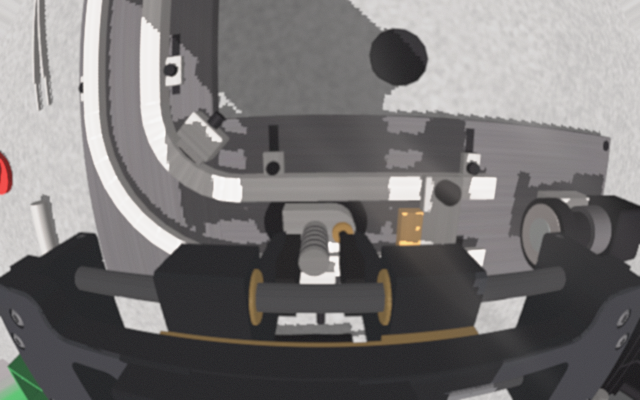

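View pics/s8.png

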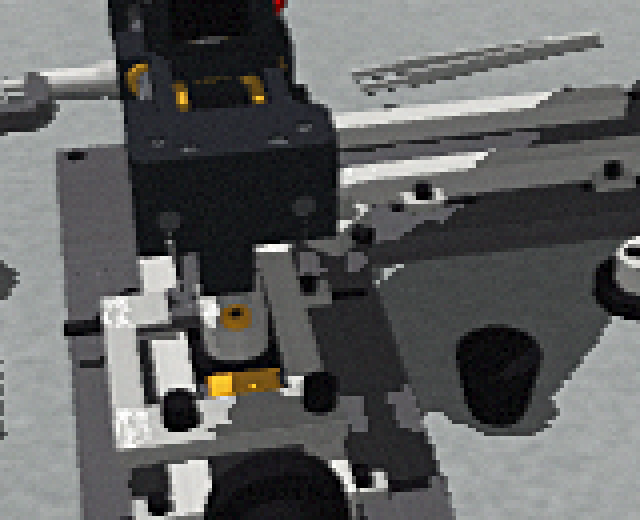

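```bash
for k in a; do python3 -m inch '[[0.78,[0,0.15,0],0],[0.78,[0,0.3,0],0],[0.78,[0,0.45,0],0]]' >/dev/null; python3 -c "from fit import *; lane()"; done
python3 -m inch '[[0.78,[0,0.1,0],0],[0.78,[0,0.2,0],0]]' >/dev/null; python3 -c "from fit import *; lane()"
python3 -m inch '[[0.78,[0,0.1,0],0],[0.78,[0,0.2,0],0]]' >/dev/null; python3 -c "from fit import *; lane()"
```

```text
clock 12.30 lane xy [ 80.3 131.1] z 0.0678 tooly deg rel lane 89.8 F lane [-0.4  -2.46  0.74] open 0.22044648118567262
clock 12.50 lane xy [ 80.3 133.3] z 0.0678 tooly deg rel lane 89.81 F lane [ 0.41 -2.67  0.71] open 0.221551196027385
clock 12.70 lane xy [ 80.3 135.2] z 0.0678 tooly deg rel lane 89.81 F lane [-0.06 -2.46  2.01] open 0.22090238278402605
```

```bash

python3 -m inch '[[0.78,[0,0.1,0],0],[0.78,[0,0.2,0],0]]' >/dev/null; python3 -c "from fit import *; lane()"
python3 -m inch '[[0.78,[0,0.1,0],0],[0.78,[0,0.2,0],0]]' >/dev/null; python3 -c "from fit import *; lane()"
python3 -m inch '[[0.78,[0,0.1,0],0]]' >/dev/null; python3 -c "from fit import *; lane()"
```

```text
clock 12.90 lane xy [ 80.3 137.3] z 0.0678 tooly deg rel lane 89.81 F lane [ 0.11 -3.24  0.34] open 0.22664058149531022
clock 13.10 lane xy [ 80.3 139.3] z 0.0677 tooly deg rel lane 89.81 F lane [ 0.26 -2.03  1.71] open 0.21847632844925963
clock 13.20 lane xy [ 80.2 140.3] z 0.0677 tooly deg rel lane 89.82 F lane [ 0.71 -2.28  0.95] open 0.21777413307170576
```

```bash

python3 -m inch '[[0.78,[0,0.1,0],0]]' >/dev/null; python3 -c "from fit import *; lane()"
python3 -m inch '[[0.78,[0,0.1,0],0]]' >/dev/null; python3 -c "from fit import *; lane()"
python3 - <<'E'
from fit import *
cv2.imwrite("pics/w9.png",viewer.snapshot("wrist")[:,:,::-1])
cv2.imwrite("pics/s9.png",cv2.resize(viewer.snapshot("side")[210:290,260:360,::-1],None,fx=7,fy=7,interpolation=cv2.INTER_CUBIC))
lane()
E
```

```text
clock 13.30 lane xy [ 80.2 141.3] z 0.0677 tooly deg rel lane 89.82 F lane [ 0.05 -2.56  1.21] open 0.21915306403414356
clock 13.40 lane xy [ 80.2 142.3] z 0.0677 tooly deg rel lane 89.81 F lane [ 0.35 -2.67  0.7 ] open 0.2191840528223775
clock 13.50 lane xy [ 80.2 142.6] z 0.0677 tooly deg rel lane 89.83 F lane [-0.17 -1.58  0.61] open 0.22421309890223562
```

View pics/w9.png

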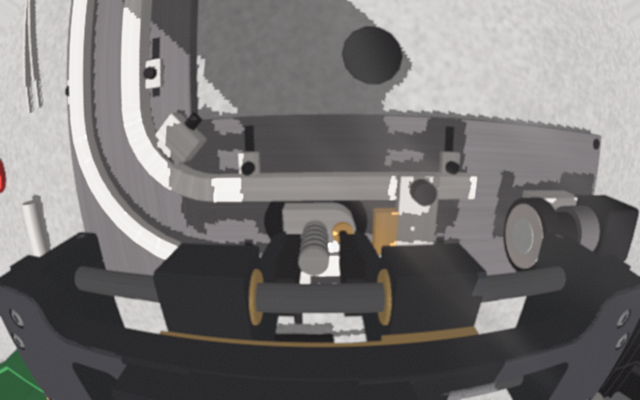

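View pics/s9.png

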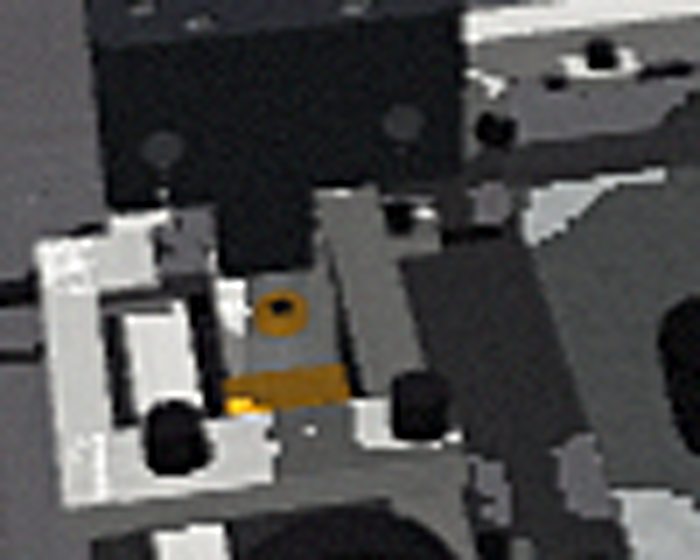

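```bash

python3 -m inch '[[0.78,[0,0.1,0],0]]' >/dev/null; python3 -c "from fit import *; lane()"
python3 -m inch '[[0.78,[0,0.1,0],0]]' >/dev/null; python3 -c "from fit import *; lane()"
```

```text
clock 13.60 lane xy [ 80.2 143.1] z 0.0677 tooly deg rel lane 89.8 F lane [ 0.54 -2.5   0.33] open 0.2194408151535564
clock 13.70 lane xy [ 80.2 144.2] z 0.0677 tooly deg rel lane 89.81 F lane [-0.33 -2.14  0.97] open 0.21651168714243169
```

```bash

python3 -m inch '[[0.78,[0,0.1,0],0]]' >/dev/null; python3 -c "from fit import *; lane()"
```

```text
clock 13.80 lane xy [ 80.2 145.3] z 0.0677 tooly deg rel lane 89.81 F lane [-0.09 -3.01  1.65] open 0.21880744346552042
```

```bash

python3 -m inch '[[0.78,[0,0.1,0],0]]' >/dev/null; python3 -c "from fit import *; lane()"
```

```text
clock 13.90 lane xy [ 80.2 146.3] z 0.0677 tooly deg rel lane 89.81 F lane [ 0.72 -3.52  1.58] open 0.22088211316648673
```

```bash

python3 -m inch '[[0.78,[0,0.1,0],0]]' >/dev/null; python3 -c "from fit import *; lane()"
```

```text
clock 14.00 lane xy [ 80.2 147.3] z 0.0677 tooly deg rel lane 89.82 F lane [ 0.61 -2.7   0.76] open 0.21909105793282183
```

```bash

python3 -m inch '[[0.78,[0,0.1,0],0]]' >/dev/null; python3 -c "from fit import *; lane()"
```

```text
clock 14.10 lane xy [ 80.2 148.3] z 0.0677 tooly deg rel lane 89.82 F lane [ 0.54 -2.87  1.14] open 0.22142556669066496
```

```bash

python3 -m inch '[[0.78,[0,0.1,0],0]]' >/dev/null; python3 -c "from fit import *; lane()"
```

```text
clock 14.20 lane xy [ 80.2 149.3] z 0.0677 tooly deg rel lane 89.82 F lane [ 0.06 -1.92  0.98] open 0.22265210919117803
```

```bash

python3 -m inch '[[0.78,[0,0.1,0],0]]' >/dev/null; python3 -c "from fit import *; lane()"
```

```text
clock 14.30 lane xy [ 80.2 150.3] z 0.0677 tooly deg rel lane 89.82 F lane [ 0.01 -2.15  0.57] open 0.22020248222107902
```

```bash

python3 -m inch '[[0.78,[0,0.05,0],0]]' >/dev/null; python3 - <<'E'
from fit import *
lane()
cv2.imwrite("pics/s10.png",cv2.resize(viewer.snapshot("side")[210:290,260:360,::-1],None,fx=7,fy=7,interpolation=cv2.INTER_CUBIC))
E
```

```text
clock 14.40 lane xy [ 80.2 150.9] z 0.0677 tooly deg rel lane 89.82 F lane [ 0.27 -2.28  0.83] open 0.2201634223715387
```

View pics/s10.png

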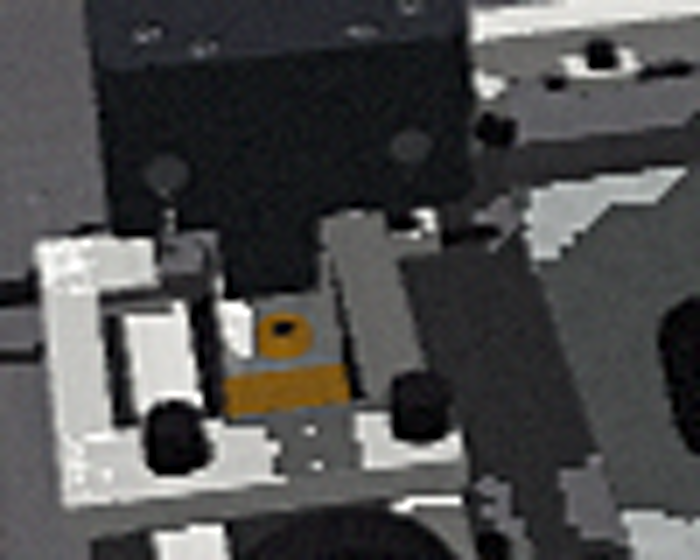

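```bash

python3 -m inch '[[0.78,[0,0.1,0],0]]' >/dev/null; python3 -c "from fit import *; lane()"
```

```text
clock 14.55 lane xy [ 80.2 151.6] z 0.0677 tooly deg rel lane 89.8 F lane [ 0.07 -2.87  1.15] open 0.22099405152376908
```

```bash

python3 -m inch '[[0.78,[0,0.1,0],0]]' >/dev/null; python3 -c "from fit import *; lane()"
```

```text
clock 14.65 lane xy [ 80.2 153.4] z 0.0677 tooly deg rel lane 89.82 F lane [-0.13 -0.42 -0.51] open 0.2203125887723843
```

```bash

python3 -m inch '[[0.78,[0,0.1,0],0]]' >/dev/null; python3 -c "from fit import *; lane()"
```

```text
clock 14.75 lane xy [ 80.2 153.8] z 0.0677 tooly deg rel lane 89.83 F lane [-0.14 -2.19  0.91] open 0.21618809028382854
```

```bash
python3 - <<'E'
from fit import *
lane()
cv2.imwrite("pics/s11.png",cv2.resize(viewer.snapshot("side")[210:290,260:360,::-1],None,fx=7,fy=7,interpolation=cv2.INTER_CUBIC))
lane()
E
```

```text
clock 14.75 lane xy [ 80.2 153.8] z 0.0677 tooly deg rel lane 89.83 F lane [-0.14 -2.19  0.91] open 0.21618809028382854
clock 14.80 lane xy [ 80.2 153.8] z 0.0677 tooly deg rel lane 89.82 F lane [ 0.16 -1.91  0.39] open 0.22098991415914626
```

View pics/s11.png

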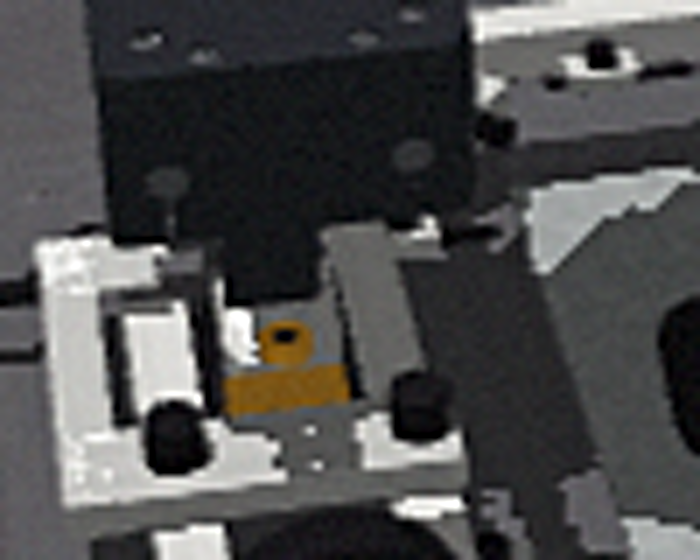

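```bash

python3 -m inch '[[0.78,[0,0.05,0],0]]' >/dev/null; python3 -c "from fit import *; lane()"
```

```text
clock 14.90 lane xy [ 80.2 153.9] z 0.0677 tooly deg rel lane 89.8 F lane [-0.22 -3.11  0.88] open 0.2206846284247542
```

```bash

python3 -m inch '[[0.78,[0,0.05,0],0]]' >/dev/null; python3 -c "from fit import *; lane()"
```

```text
clock 15.00 lane xy [ 80.2 153.9] z 0.0677 tooly deg rel lane 89.78 F lane [ 0.54 -4.55  1.22] open 0.2179631601394618
```

```bash

python3 -m inch '[[0.78,[0,0.05,0],0]]' >/dev/null; python3 -c "from fit import *; lane()"
```

```text
clock 15.10 lane xy [ 80.2 154. ] z 0.0677 tooly deg rel lane 89.77 F lane [ 0.41 -5.    2.54] open 0.22138699699221512
```

```bash

python3 -m inch '[[0.78,[0,0.05,0],0],[0.78,[0,0.05,0],0]]' >/dev/null; python3 -c "from fit import *; lane()"
```

```text
clock 15.30 lane xy [ 80.2 154.1] z 0.0677 tooly deg rel lane 89.75 F lane [-0.17 -6.03  2.32] open 0.22344282146921657
```

```bash

python3 -m inch '[[0.78,[0,-0.2,0],0],[0.78,[0,-0.35,0],0],[0.6,[0,-0.35,0],0],[0.5,[0,-0.35,0],0],[0.5,[0,-0.35,0],0],[0.5,[0,-0.35,0],0]]'; python3 - <<'E'
from fit import *
lane()
cv2.imwrite("pics/w12.png",viewer.snapshot("wrist")[:,:,::-1])
E
```

```text
clock: 15.9
tool_pos: [0.5673, 0.1186, 0.0677]
eef_rot: [-0.082, 0.997, 0.0, 0.0]
contact_force: [-0.2, -0.0, 0.0]
opening: 0.498
clock 15.90 lane xy [ 80.2 152.6] z 0.0677 tooly deg rel lane 89.83 F lane [-0.2   0.01  0.02] open 0.4982470603300458
```

View pics/w12.png

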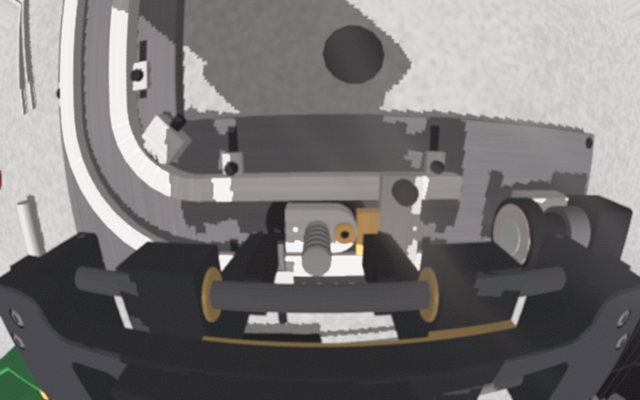

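```bash

python3 -m inch '[[0.5,[0,0,-0.5],0],[0.5,[0,0,-1.5],0],[0.5,[0,0,-3],0],[0.5,[0,0,-5],0],[0.5,[0,0,-8],0],[0.5,[0,0,-11],0],[0.5,[-2,0,-14],0],[0.5,[-6,0,-16],0],[0.5,[-10,0,-16],0],[0.5,[-14,0,-16],0],[0.5,[-14,0,-16],0],[0.5,[-14,0,-16],0]]'; python3 - <<'E'
from fit import *
lane()
cv2.imwrite("pics/w13.png",viewer.snapshot("wrist")[:,:,::-1])
cv2.imwrite("pics/s13.png",cv2.resize(viewer.snapshot("side")[195:295,255:375,::-1],None,fx=6,fy=6,interpolation=cv2.INTER_CUBIC))
cv2.imwrite("pics/t13.png",viewer.snapshot("top")[:,:,::-1])
E
```

```text
clock: 17.15
tool_pos: [0.7051, 0.1417, 0.2283]
eef_rot: [-0.082, 0.997, 0.001, -0.0]
contact_force: [0.1, 1.0, 0.3]
opening: 0.499
clock 17.15 lane xy [219.9 152.4] z 0.2283 tooly deg rel lane 89.83 F lane [0.25 0.94 0.34] open 0.4985348767427661
```

View pics/w13.png

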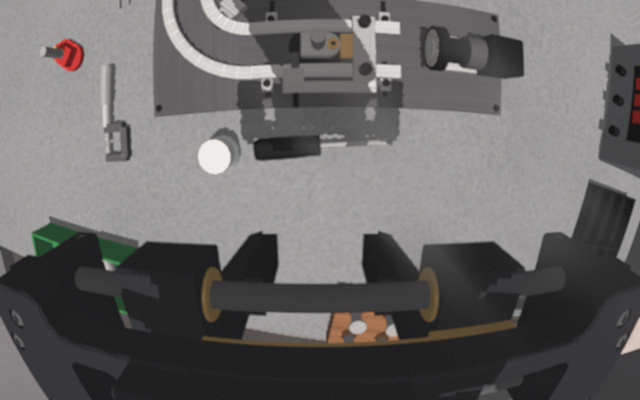

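View pics/s13.png

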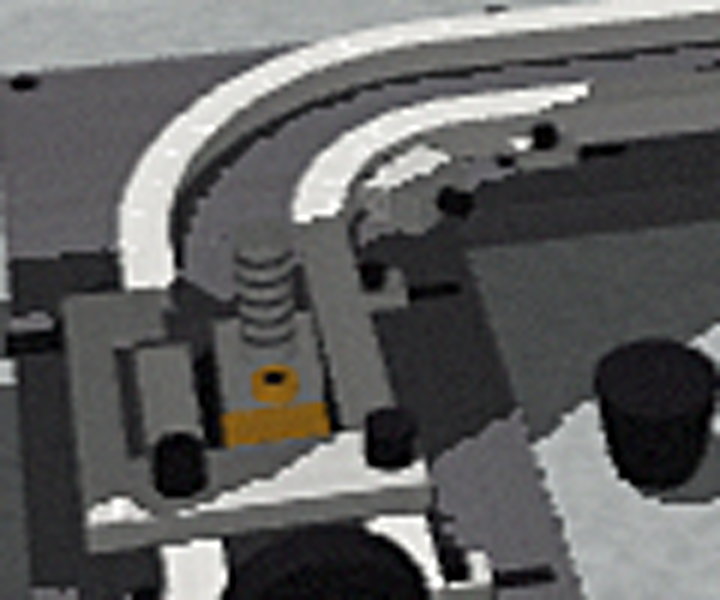

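View pics/t13.png

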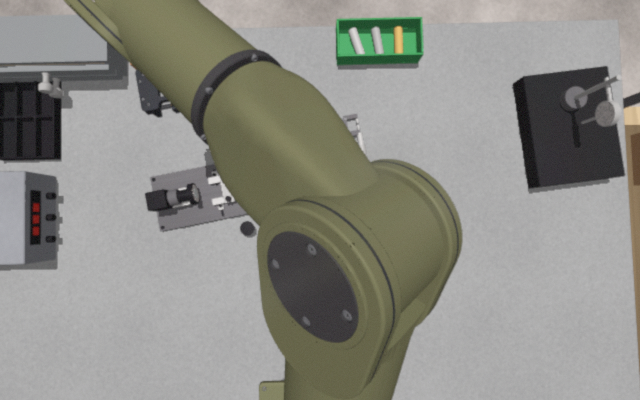

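```bash
python3 - <<'E'
import cv2
im=cv2.imread("pics/w13.png"); c=im[0:110,220:410]
cv2.imwrite("pics/w13c.png",cv2.resize(cv2.convertScaleAbs(c,alpha=1.6),None,fx=4.2,fy=4.2,interpolation=cv2.INTER_CUBIC))
E
```

```text
(no output)
```

View pics/w13c.png

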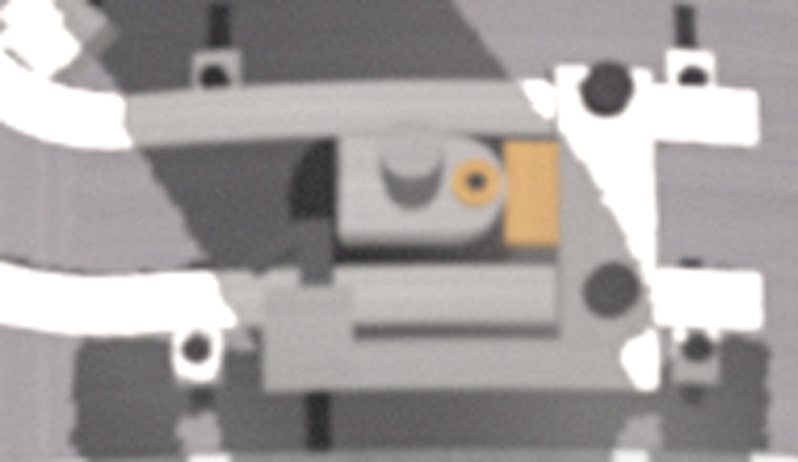

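```bash
python3 -m inch '[[0.5,[0,0,0],0],[0.5,[0,0,0],0]]'; python3 -c "
from plant import r
print(r.finish_job())"
```

```text
clock: 17.5
tool_pos: [0.705, 0.1409, 0.2281]
eef_rot: [-0.082, 0.997, -0.0, -0.0]
contact_force: [-0.6, -0.8, 0.3]
opening: 0.5
the job is handed in; nothing more can be done
None
```

The carrier is home against the stop with the latch in behind it, and I handed the job in at 17.5 s. I caged the post loosely between the jaws and pushed it with the trailing finger along the entry lane, round the bend and past the latch.

- **Forces:** wrist readings at the end of each move stayed at about 4 N or less round the bend and past the latch. At the stop the push reached 6 N before I backed off. Rail forces were not measured directly.
- **Home position:** force rose without further travel with the carrier's origin about 151 mm along the track's y. That is well over the 134 mm limit, with about 2 mm of uncertainty.
- **Final check:** the last wrist picture shows the nose on the brass pad and the latch standing out behind the square back. The fingers were clear, raised to 0.23 m and moved aside. I read the latch position only from that picture, not as a measured value.
- **Other things on the bench:** those in view in the last pictures looked undisturbed. The arm hid part of the bench in the top view, so I did not confirm the spare or the tweezers, but the arm never came near them.
- **Disagreement:** the top and wrist cameras placed the lane about 2 mm apart, within calibration, and I used the top view's fit.

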